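# Close the core test chamber to its halfway vent position

## Robot

A 6-joint arm with a two-finger parallel gripper is mounted at the origin on the work surface. World frame = base frame: x ahead of the robot, y to its left, z up, the work surface at z = 0. Lengths are in m, angles in rad, forces in N, time in s.
With the tool pointing down it reaches from about 0.4 to 0.825 m from the base axis. Payload 7 kg.
Tool frame: the origin (TCP) lies midway between the tips of the shut fingers; the grasp point (between the pads) lies 19 mm behind it; z points along the fingers, y is the line along which they close (so a half turn about z gives the same grasp; the last joint's range is limited). The gripper opens to 88 mm and grips with 3 to 60 N. Pads are 19 mm wide; open, the fingers measure 130 mm over their backs; the gripper's body (78 mm by 193 mm) begins 47 mm behind the grasp point.
Start: joints at [-0.907, 0.359, 0.012, 0, -1.224, -0.288], TCP at [0.248, -0.628, 0.227] pointing down, gripper open.
Joint ranges: [-3.07, 3.07], [-1.43, 2.12], [-1.02, 1.25], [-3.03, 1.67], [-3.05, -0], [-3.03, 3.03]. Speed limits (rad/s): [2.39, 2.39, 3.01, 3.14, 3.14, 3.14].

## Interface

Orientations are given as [roll, pitch, yaw] about the fixed x, y, z axes, in that order (R = Rz(yaw) Ry(pitch) Rx(roll)).
In Python, from station import arm, grab_frame, camera_params, spot_in gives the robot as it stands.
- The arm moves only by the shell command python3 -m jog 'ROWS' [FORCE]. ROWS is JSON, a list that holds one entry, the list of rows, each a list of 7 numbers: the shift along the tool's x, y, z in mm, then the turn, a rotation vector about the tool's x, y, z in rad, then the finger opening in mm, from 0 to 87.6. In form: [[[x, y, z, wx, wy, wz, fingers], ...]]. A call has 1 to 20 rows; each row is the pose to reach, as a shift and turn from the pose commanded when the call began, along the tool's axes at that moment; what a row does not reach only later rows make up. A row lasts 1/8 s, in which the tool goes at most 62.5 mm and 10.7 degrees, less where a joint would pass 70% of its speed; a pose out of reach is approached as far as the arm can. A call with a gripper value outside its range is refused whole. The fingers move at their own pace and stop on an object; FORCE is the grip in N (left out, the last holds). Time passes only in rows, so rows that repeat a pose let the fingers close. It gives the time, the measured TCP pose, the force, the opening and the grip force at its end, in the units of the state.
- arm.get_state(): the state, without advancing time (a new reading comes with each control period).
- grab_frame(name): name is "side" or "top"; returns (picture, depth): 384x512x3 uint8, blue, green, red; 384x512 float32, m along the optical axis (not along the pixel's ray), 0 where there is no reading.
- camera_params(name): a dict with "mtx" (3x3 intrinsics, pixels), "R" (3x3) and "t" (3): a world point X has camera coordinates R X + t. Camera axes: x right, y down, z forward; pixel columns grow to the right and rows downward; lengths in m; the calibration is good to about 2 mm. A picture is of the moment at which its call begins. camera_params takes no time and is no camera call.
- arm.job_done(): hands the job in; it is judged then, once.
Trained networks look in the newest picture that a camera, given by its name, has taken for a name from the list of things; names that differ only in an ending like _2 or _b are one class to them, and where a whole thing is asked for, a point or a joint stands for the part that bears it (a point fixed in the world has none). Each returns a list of dicts, best first, with "confidence" (0 to 1); they miss things now and then, are a little off and sometimes report something else, mostly with a low value. They report only what shows in the picture. A call takes as long as a camera call. They do not tell look-alikes from the thing itself.
- spot_in(query, camera): "uv" ([column, row] in pixels, amid what is visible of it).
The state is a dict: "t": time; "q": joint angles; "qd": joint speeds; "joint_efforts": joint torques, N m; "eef_pos": TCP position; "ee_rot": TCP orientation; "force": force on the tool from outside, world axes, zero at the start; "moment": the same for the moment, N m; "width": finger opening in m; "gripper_force": force on a finger pad.
Only numpy, scipy, OpenCV 4.12 (cv2) and the standard library are available. Lean on these libraries where they do the work, as an engineer would, in place of code of your own. Each camera call takes 0.05 s, during which the arm holds its last target. There are 200 camera calls.

## Task

Prepare the road-core test chamber: lay the perforated steel drainage disc flat and centred on the chamber's round pedestal, and the small asphalt slice flat and centred on top of it. Then take the grey bayonet cover by its bar, lower it over the stack with its two lugs through the ring's two entry gaps until it rests on the base plate, and turn it clockwise (seen from above) to halfway, where the ends of the bar point at the two raised ridges, stopping before the lock clicks. Finish while still gripping the cover by its bar at that halfway position, and leave the big cores, the brush and the tape reel where they are.

Things in the scene. Friction and masses are not known exactly. Their poses are not given: they have to be found in the camera images.
- base: Chamber base, aluminium, fixed to the worktop. Origin: centre of its underside, z up. Round plate 170 mm diameter, top at z=12 mm, carrying a central pedestal and round it a bayonet ring (outer radius 67, inner 60 mm, top at z=30 mm). A dark steel ledge inside the ring (inner radius 54 mm, z 24 to 30 mm) has two entry gaps, 28 mm wide, on the base's +x and -x sides.
- pedestal_top (a point): Centre of the pedestal's flat top, 34 mm above the worktop; the pedestal is 64 mm in diameter.
- gap (a point): Middle of the entry gap on the base's +x side, 57 mm from the axis, at the ring's top (z=30 mm). The other gap is on the far side. With the cover's lugs through the gaps it turns clockwise seen from above (yaw decreasing): halfway 40 degrees from entry, lock spring met at about 55, locked at about 80. Anticlockwise is blocked after about 5 degrees.
- halfway: Direction marker fixed on the base, origin at the base's origin, x axis along the line through the two halfway ridges (base yaw minus 40 degrees). The ridges are dark steel, raised and radial, on the plate outside the ring, 67 to 83 mm from the centre, 6 mm wide, top at z=20 mm. At halfway the cover's bar is parallel to this x axis, either way round.
- cover: Grey plastic bayonet cover, an inverted cup standing mouth down, about 0.4 kg. Origin: centre of its lower rim, z up. Skirt 102 mm outer, 92 mm inner diameter, 70 mm tall, 64 mm clear inside. Two lugs at the rim on its +x and -x sides, 14 mm wide, 8 mm tall, reaching 57 mm from the axis. Half-turn symmetric. Resting in the base, its origin is 12 mm above the base's, with 4 mm of lift left.
- bar (a point): Middle of the cover's bar grip, 84 mm above its rim. The bar lies on top along the cover's x axis (the line of the lugs): 90 mm long, 14 mm thick, 28 mm tall (70 to 98 mm above the rim).
- drain: Perforated drainage disc, steel, loose, 60 mm diameter, 12 mm thick, about 0.2 kg, lying flat. Origin: centre of its underside.
- slice: Small slice of asphalt core, loose, 54 mm diameter, 26 mm thick, about 0.14 kg, lying flat. Origin: centre of its underside.
- click (a joint): One of the two opposed spring plungers of the lock, in the ring wall under the ledge. 0 m at rest; grows to about 0.002 m as a lug of the cover is turned against it (0.001 m counts as clicking).
- click_b (a joint): The other spring plunger of the lock, same values.
- core_a: Bystander: big asphalt core, 100 mm diameter, 62 mm high. Origin: centre of its underside.
- core_b: Bystander: big asphalt core, 100 mm diameter, 55 mm high. Origin: centre of its underside.
- brush: Bystander: hand brush lying flat on the worktop, handle to its -x.
- reel: Bystander: yellow measuring-tape reel lying flat, about 150 mm across, 50 mm high. Origin: centre of its underside.
Not all that is in view belongs to the job. Leave any turquoise or white look-alike of the slice alone. Of the things shaped like the cover, the grey one is meant.

How it is judged:
On the way, in this order (a step that is already met when the one before it is completed fails the run):
1. the drainage disc lies flat and centred on the pedestal, let go (horizontal distance between drain and base below 0.01 m and z of drain in the frame of base between 0.031 and 0.037 m and contact force between the fingers and drain below 0.1 N and linear speed of drain below 0.02 m/s), for 0.2 s.
2. the slice lies flat and centred on the drainage disc, let go (horizontal distance between drain and base below 0.01 m and z of drain in the frame of base between 0.031 and 0.037 m and horizontal distance between slice and drain below 0.01 m and z of slice in the frame of base between 0.043 and 0.049 m and contact force between the fingers and slice below 0.1 N and linear speed of slice below 0.02 m/s), for 0.2 s.
3. the cover has gone down over the stack with its lugs through the entry gaps (z of cover in the frame of base between 0.009 and 0.0165 m and horizontal distance between cover and base below 0.006 m and angle between the x axis of cover and the x axis of base, either way round below 0.2 rad), for 0.05 s.
At the end, for the whole second after the job is handed in: Disc on the pedestal and slice on the disc, each within 10 mm of centre; cover down over them, lugs under the ledge (rim at most 4.5 mm above the plate), bar within 10 degrees of the halfway ridges, at rest, lock not clicked, fingers still gripping the cover (horizontal distance between drain and base below 0.01 m and z of drain in the frame of base between 0.031 and 0.037 m and horizontal distance between slice and drain below 0.01 m and z of slice in the frame of base between 0.043 and 0.049 m and z of cover in the frame of base between 0.009 and 0.0165 m and horizontal distance between cover and base below 0.006 m and angle between cover's own z axis and vertical below 0.08 rad and angle between the x axis of cover and the x axis of halfway, either way round below 0.17 rad and angular speed of cover below 0.1 rad/s and contact force between the fingers and cover above 1 N and value of joint each of click, click_b below 0.001 m); the arm keeps its last pose, push and grip.
It fails at once if the cover is turned into the lock click (value of joint any of click, click_b above 0.001 m).
It fails at once if the taller big core is disturbed (moved over 30 mm) (distance of core_a from where it was at the start of the episode above 0.03 m).
It fails at once if the lower big core is disturbed (moved over 30 mm) (distance of core_b from where it was at the start of the episode above 0.03 m).
It fails at once if the brush is disturbed (moved over 30 mm) (distance of brush from where it was at the start of the episode above 0.03 m).
It fails at once if the tape reel is disturbed (moved over 30 mm) (distance of reel from where it was at the start of the episode above 0.03 m).
It also fails if it takes over 72 s, if anything falls off the work surface, if the arm or the gripper's body presses on something with over 40 N, if the wrist force passes 120 N, or if a joint passes its speed limit or range.

## Working session

There is one attempt and no reset: what is moved stays moved. The work goes in short steps, Python scripts to look and compute and a shell command to move; the robot and the scene stay as the last step left them, time stands still between calls to the robot, and variables do not carry over. Pictures are saved under pics/ and viewed, at most 10 in all, crops included, and the job is handed in when it is done.

```bash
mkdir -p pics; python3 - <<'E'
from station import *
import cv2,numpy as np
s=arm.get_state();print({k:np.round(v,3).tolist() for k,v in s.items()})
for n in("top","side"):
    p,d=grab_frame(n);cv2.imwrite(f"pics/{n}0.png",p);np.save(f"pics/{n}0.npy",d)
    c=camera_params(n);print(n,c["mtx"].tolist(),(-c["R"].T@c["t"]).round(3),c["R"].round(3).tolist())
    for q in("base","cover","drain","slice","gap","pedestal_top","bar"):
        print(q,[(np.round(r["uv"]).astype(int).tolist(),round(r["confidence"],2)) for r in spot_in(q,n)][:4])
E
```

```text
{'t': 0.0, 'q': [-0.907, 0.359, 0.011, -0.0, -1.224, -0.288], 'qd': [0.0, -0.001, 0.0, -0.001, -0.0, 0.001], 'joint_efforts': [-0.0, -58.273, 29.306, 6.997, 0.007, -0.0], 'eef_pos': [0.248, -0.627, 0.226], 'ee_rot': [3.14, -0.0, -2.766], 'force': [-0.499, -0.437, -0.026], 'moment': [0.009, -0.033, 0.015], 'gripper_force': 0.0, 'width': 0.087}
top [[411.24023433917654, 0.0, 260.9639798329176], [0.0, 411.24023433917654, 186.9363170578516], [0.0, 0.0, 1.0]] [0.492 0.081 1.245] [[0.007, -1.0, 0.025], [-0.997, -0.009, -0.072], [0.072, -0.025, -0.997]]
base [([266, 203], 0.67)]
cover [([203, 203], 0.87), ([208, 260], 0.75)]
drain [([372, 186], 0.69), ([352, 235], 0.67)]
slice [([395, 215], 0.82), ([372, 187], 0.76), ([365, 156], 0.73)]
gap [([264, 202], 0.72), ([114, 224], 0.65)]
pedestal_top [([265, 203], 0.9), ([353, 238], 0.54)]
bar [([210, 257], 0.79), ([265, 205], 0.74), ([200, 200], 0.62)]
side [[408.0442643498548, 0.0, 260.4162099386415], [0.0, 408.0442643498548, 191.58897683685367], [0.0, 0.0, 1.0]] [0.046 0.835 0.653] [[-0.819, -0.574, 0.018], [-0.319, 0.429, -0.845], [0.477, -0.697, -0.535]]
base [([276, 209], 0.69)]
cover [([302, 255], 0.81)]
drain [([352, 177], 0.79)]
slice [([349, 159], 0.72), ([319, 158], 0.56), ([290, 155], 0.49)]
gap [([279, 206], 0.77)]
pedestal_top [([282, 207], 0.66)]
bar [([305, 253], 0.81), ([234, 234], 0.74)]
```

View pics/top0.png

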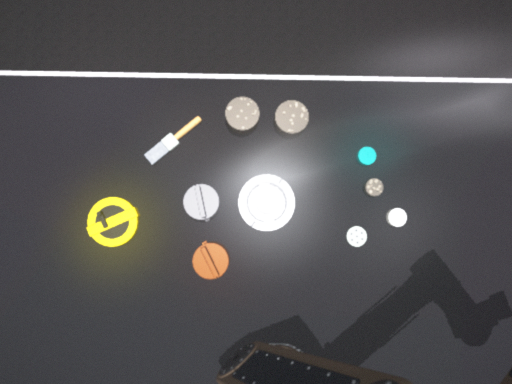

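View pics/side0.png

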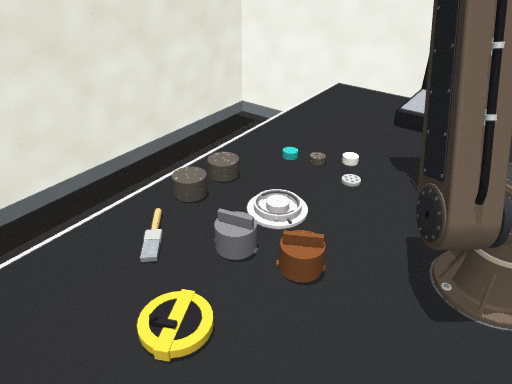

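Slice candidates in the top view: asphalt-grey (374,187), turquoise (367,156), white (397,217). The grey speckled one fits. Drain: (357,236), perforated. Cover candidates: grey (201,202), orange (210,260); the grey one is meant. I'll check these in an enlarged crop and measure.

```bash
cat > h.py <<'E'
from station import *
import cv2,numpy as np
def cloud(n,d):
    c=camera_params(n);K=c["mtx"];v,u=np.mgrid[:384,:512]
    P=np.stack([(u-K[0][2])*d/K[0][0],(v-K[1][2])*d/K[1][1],d],-1)
    return (P-np.array(c["t"]))@np.array(c["R"])
def proj(n,X):
    c=camera_params(n);p=np.array(c["mtx"])@(np.array(c["R"])@X+c["t"]);return p[:2]/p[2]
def blob(P,u,v,r,z0,z1):
    Q=P[v-r:v+r,u-r:u+r].reshape(-1,3);return Q[(Q[:,2]>z0)&(Q[:,2]<z1)]
def circ(Q):
    (x,y),r=cv2.minEnclosingCircle(Q[:,:2].astype(np.float32));return np.round([x,y,r,*Q.mean(0)],4),len(Q)
E
python3 - <<'E'
from h import *
p=cv2.imread("pics/top0.png");d=np.load("pics/top0.npy");P=cloud("top",d)
for n,u,v,r,a,b in[("drain",357,236,16,.007,.02),("slice",374,187,14,.017,.04),("pedestal",266,203,14,.03,.04),("plate",266,203,38,.006,.05),("ring",266,203,28,.025,.05),("cover",201,202,28,.055,.085),("bar",203,203,28,.09,.12),("coreA",242,113,22,.03,.08),("coreB",292,117,22,.03,.08)]:
    Q=blob(P,u,v,r,a,b);print(n,*circ(Q),np.percentile(Q[:,2],[10,50,90]).round(4))
    if n=="bar":
        w,V=np.linalg.eigh(np.cov(Q[:,:2].T));print("bar dir",V[:,1],np.degrees(np.arctan2(V[1,1],V[0,1])),np.sqrt(w*12))
def crop(u,v,r,s):return cv2.resize(p[v-r:v+r,u-r:u+r],(s,s),interpolation=cv2.INTER_CUBIC)
g=np.hstack([crop(266,203,32,450),np.vstack([crop(375,197,48,225),crop(206,230,50,225)])])
cv2.imwrite("pics/crop1.png",np.clip(g.astype(float),0,255).astype(np.uint8))
# intensity vs angle on ring ledge
E
```

```text
drain [ 0.4326 -0.2347  0.0352  0.4385 -0.2341  0.012 ] 310 [0.0089 0.012  0.0151]
slice [ 0.5854 -0.2855  0.0274  0.5854 -0.2845  0.0255] 268 [0.0221 0.0256 0.0292]
pedestal [0.5224 0.0371 0.0465 0.5372 0.0365 0.0342] 349 [0.0315 0.0341 0.0369]
plate [0.547  0.026  0.1369 0.5374 0.0365 0.0187] 2489 [0.0094 0.0138 0.0336]
ring [0.5378 0.0354 0.0667 0.5378 0.0362 0.0319] 822 [0.028  0.0318 0.0359]
cover [0.5364 0.2247 0.0509 0.5359 0.2236 0.0703] 832 [0.0672 0.0702 0.0734]
bar [0.5365 0.2255 0.0448 0.5358 0.2243 0.0978] 169 [0.0946 0.0982 0.1009]
bar dir [-0.97464969 -0.2237364 ] -167.07141511380098 [0.01459733 0.08996307]
coreA [0.7956 0.1111 0.0506 0.7928 0.1104 0.061 ] 963 [0.0583 0.0619 0.0649]
coreB [ 0.7894 -0.0346  0.0502  0.7871 -0.034   0.0543] 931 [0.0512 0.055  0.058 ]
```

View pics/crop1.png

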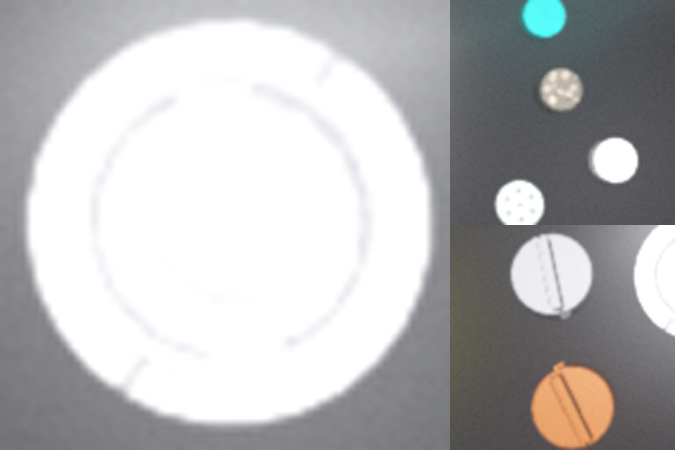

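The crop confirms the grey speckled slice, the perforated disc and the grey cover with its bar. The ridges show at crop (328,68) and (135,375) and the gaps at about (215,90) and (247,352), so base yaw is about 7.5°. One refinement, then I move.

```bash
cat >> h.py <<'E'
def ray(n,uv,z):
    c=camera_params(n);R=np.array(c["R"]);C=-R.T@c["t"]
    w=R.T@np.linalg.solve(np.array(c["mtx"]),[uv[0],uv[1],1]);return (C+w*(z-C[2])/w[2])[:2]
def top_centroid(p,n,u,v,r,z,thr):
    g=p[v-r:v+r,u-r:u+r].max(2);m=(cv2.GaussianBlur(g,(3,3),0)>thr).astype(np.uint8)
    c=max(cv2.findContours(m,0,1)[0],key=cv2.contourArea);(x,y),_,_=e=cv2.fitEllipse(cv2.convexHull(c));
    return ray(n,(x+u-r,y+v-r),z).round(4),np.round(e[1],1)
def go(x,y,z,yaw=None):
    "tool-frame shift in mm and turn from the current pose; tool pointing down"
    from scipy.spatial.transform import Rotation as Ro
    s=arm.get_state();R=Ro.from_euler("xyz",s["ee_rot"])
    print("row",(R.inv().apply(np.array([x,y,z])-s["eef_pos"])*1000).round(1), "" if yaw is None else (R.inv()*Ro.from_euler("xyz",[np.pi,0,yaw])).as_rotvec().round(3))
E
python3 - <<'E'
from h import *
p=cv2.imread("pics/top0.png")
print("drain",*top_centroid(p,"top",357,236,18,.012,150))
print("slice",*top_centroid(p,"top",374,187,16,.026,95))
print("plate",*top_centroid(p,"top",266,203,38,.012,200))
s=cv2.imread("pics/side0.png");D=cloud("side",np.load("pics/side0.npy"))
print("side drain",*top_centroid(s,"side",351,180,16,.012,120))
for n,u,v,r,a,b in[("drain",351,180,14,.008,.02),("ped",278,204,12,.03,.045),("cover top",236,225,34,.066,.076)]:
    Q=blob(D,u,v,r,a,b);print(n,*circ(Q))
# yaw of ridges: mean intensity along radial rays
g=p.max(2).astype(np.float32)
best=[]
for z,r0,r1,tag in((.02,.069,.081,"ridge"),):
  A=np.radians(np.arange(-90,90,.5));I=[]
  for a in A:
    pts=[proj("top",np.array([.5375+k*r*np.cos(a),.0363+k*r*np.sin(a),z])) for k in(1,-1) for r in np.linspace(r0,r1,7)]
    m=np.array(pts,np.float32);I.append(cv2.remap(g,m[:,:1],m[:,1:],1).mean())
  I=np.array(I);w=np.clip(np.median(I)-3-I,0,None);i=I.argmin();sel=abs(np.degrees(A-A[i]))<8
  print(tag,np.degrees(A[i]),"weighted",np.degrees((A*w)[sel].sum()/w[sel].sum()),I.min(),np.median(I))
go(.4355,-.234,.10)
E
```

```text
drain [ 0.4373 -0.2358] [21.  21.4]
slice [ 0.6004 -0.2776] [21.6 34.5]
plate [0.5385 0.0348] [57.3 59.1]
side drain [ 0.4342 -0.2275] [12.3 19.1]
drain [ 0.4378 -0.2342  0.0309  0.4365 -0.2324  0.0114] 154
ped [0.5294 0.0409 0.062  0.5315 0.0436 0.0332] 284
cover top [0.5347 0.2253 0.0519 0.5268 0.2406 0.07  ] 572Traceback (most recent call last):
  File "<stdin>", line 16, in <module>
  File "h.py", line 8, in proj
    c=camera_params(n);p=np.array(c["mtx"])@(np.array(c["R"])@X+c["t"]);return p[:2]/p[2]
ValueError: time passes only in moves, steps and waits
```

```bash
sed -i '2a import functools; camera_params=functools.lru_cache(None)(camera_params)' h.py
python3 - <<'E'
from h import *
p=cv2.imread("pics/top0.png");g=p.max(2).astype(np.float32)
A=np.radians(np.arange(-90,90,.5));I=[]
for a in A:
    m=np.array([proj("top",np.array([.5379+k*r*np.cos(a),.0358+k*r*np.sin(a),.02])) for k in(1,-1) for r in np.linspace(.069,.081,7)],np.float32)
    I.append(cv2.remap(g,m[:,:1],m[:,1:],1).mean())
I=np.array(I);w=np.clip(np.median(I)-3-I,0,None);i=I.argmin();sel=abs(np.degrees(A-A[i]))<8
print(np.degrees(A[i]),"weighted",np.degrees((A*w)[sel].sum()/w[sel].sum()),I.min(),np.median(I))
go(.4375,-.235,.06);go(.4375,-.235,.005)
E
```

```text
-31.5 weighted -31.688904384786515 248.6298 254.9082
row [-320.7  295.8  166.6] 
row [-320.7  295.8  221.6]
```

```bash
python3 -m jog '[[[-80,74,40,0,0,0,87],[-160,148,80,0,0,0,87],[-240,222,120,0,0,0,87],[-321,296,166,0,0,0,87],[-321,296,166,0,0,0,87],[-321,296,166,0,0,0,87],[-321,296,190,0,0,0,87],[-321,296,210,0,0,0,87],[-321,296,221,0,0,0,87],[-321,296,221,0,0,0,87],[-321,296,221,0,0,0,87],[-321,296,221,0,0,0,50],[-321,296,221,0,0,0,50],[-321,296,221,0,0,0,50],[-321,296,221,0,0,0,50],[-321,296,221,0,0,0,50]]]' 25
```

```text
t: 2.8
eef_pos: [0.4379, -0.235, 0.0059]
ee_rot: [-3.141, 0.0, -2.766]
force: [-0.3, -2.5, 4.9]
width: 0.0591
gripper_force: 25.0
```

```bash
python3 -m jog '[[[0,0,-40,0,0,0,50],[0,0,-90,0,0,0,50],[0,0,-90,0,0,0,50]]]' && python3 - <<'E'
from h import *
print(arm.get_state()["width"]);go(.5378,.0358,.08);go(.5378,.0358,.041)
p,d=grab_frame("top");cv2.imwrite("pics/t1.png",p)
E
```

```text
t: 3.18
eef_pos: [0.44, -0.235, 0.0988]
ee_rot: [-3.138, 0.006, -2.765]
force: [0.5, -0.3, -2.4]
width: 0.059
gripper_force: 25.0
0.05904471419782736
row [-190.3  215.9   19.2] 
row [-190.1  216.1   58.2]
```

```bash
python3 -m jog '[[[-40,45,0,0,0,0,50],[-80,90,0,0,0,0,50],[-120,135,5,0,0,0,50],[-160,180,12,0,0,0,50],[-185,207,18,0,0,0,50],[-192,215,18,0,0,0,50],[-192,215,18,0,0,0,50],[-192,215,18,0,0,0,50],[-192,215,40,0,0,0,50],[-192,215,54,0,0,0,50],[-192,215,54,0,0,0,50],[-192,215,54,0,0,0,50],[-192,215,54,0,0,0,50]]]'; python3 -c "
from h import *
go(.5378,.0358,.0405)"
```

```text
t: 4.85
eef_pos: [0.5378, 0.0358, 0.0422]
ee_rot: [-3.142, 0.001, -2.766]
force: [0.6, -0.0, -2.6]
width: 0.0591
gripper_force: 25.0
row [-0.  -0.   1.7]
```

```bash
python3 -m jog '[[[0,0,1.5,0,0,0,50],[0,0,1.5,0,0,0,50],[0,0,1.5,0,0,0,66],[0,0,1.5,0,0,0,87],[0,0,1.5,0,0,0,87],[0,0,1.5,0,0,0,87],[0,0,-20,0,0,0,87],[0,0,-50,0,0,0,87],[50,-50,-50,0,0,0,87],[95,-95,-50,0,0,0,87],[140,-140,-50,0,0,0,87],[140,-140,-50,0,0,0,87]]]'; python3 - <<'E'
from h import *
p,d=grab_frame("top");cv2.imwrite("pics/t2.png",p);P=cloud("top",d)
Q=blob(P,266,203,16,.04,.055);print(circ(Q))
q,d2=grab_frame("side");Q=blob(cloud("side",d2),279,203,18,.041,.055);print(circ(Q))
g=np.hstack([cv2.resize(p[171:235,234:298],(400,400),interpolation=2),cv2.resize(q[169:249,239:319],(400,400),interpolation=2)])
cv2.imwrite("pics/crop2.png",g);go(.5854,-.285,.06);go(.5854,-.285,.01)
E
```

```text
t: 6.35
eef_pos: [0.4565, -0.1484, 0.0916]
ee_rot: [3.141, -0.0, -2.769]
force: [0.2, 0.0, 1.0]
width: 0.0869
gripper_force: 0.0
(array([0.5373, 0.0381, 0.0297, 0.5372, 0.0379, 0.0462]), 322)
(array([0.5354, 0.0376, 0.0313, 0.5342, 0.0408, 0.0452]), 231)
row [ -68.1 -175.    31.8] 
row [ -68.1 -175.    81.8]
```

View pics/crop2.png

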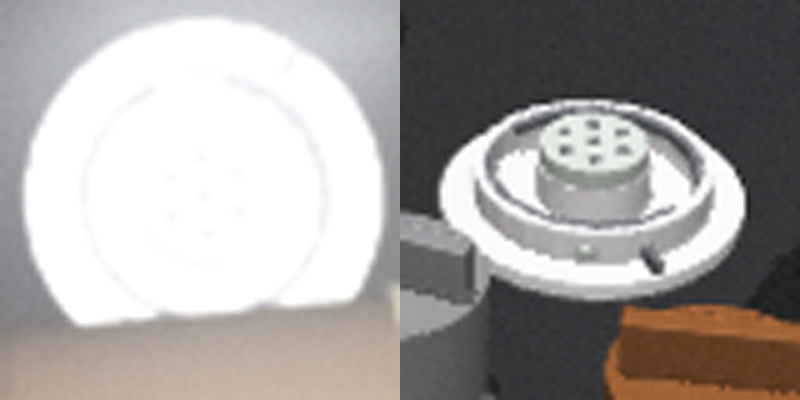

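The disc lies flat and central on the pedestal (top at 46 mm, about 2 mm off). Next is the slice.

```bash
python3 -m jog '[[[-20,-50,10,0,0,0,87],[-40,-105,20,0,0,0,87],[-60,-155,28,0,0,0,87],[-68,-175,32,0,0,0,87],[-68,-175,32,0,0,0,87],[-68,-175,60,0,0,0,87],[-68,-175,82,0,0,0,87],[-68,-175,82,0,0,0,87],[-68,-175,82,0,0,0,87],[-68,-175,82,0,0,0,45],[-68,-175,82,0,0,0,45],[-68,-175,82,0,0,0,45],[-68,-175,82,0,0,0,45],[-68,-175,82,0,0,0,45]]]' 20; python3 -c "
from h import *
go(.5375,.037,.13);go(.5375,.037,.056)"
```

```text
t: 8.2
eef_pos: [0.5864, -0.284, 0.01]
ee_rot: [-3.141, 0.001, -2.766]
force: [-0.5, 0.1, 2.6]
width: 0.0535
gripper_force: 20.0
row [ -72.4  316.5 -120.2] 
row [-72.4 316.5 -46.2]
```

```bash
python3 -m jog '[[[0,0,-60,0,0,0,45],[0,0,-110,0,0,0,45],[-14,60,-110,0,0,0,45],[-28,120,-110,0,0,0,45],[-42,180,-110,0,0,0,45],[-55,240,-110,0,0,0,45],[-66,290,-110,0,0,0,45],[-72,316,-110,0,0,0,45],[-72,316,-110,0,0,0,45],[-72,316,-80,0,0,0,45],[-72,316,-55,0,0,0,45],[-72,316,-48,0,0,0,45],[-72,316,-48,0,0,0,45],[-72,316,-48,0,0,0,45]]]'; python3 -c "
from h import *
go(.5375,.037,.056)"
```

```text
t: 9.95
eef_pos: [0.5377, 0.0366, 0.0584]
ee_rot: [-3.142, 0.001, -2.766]
force: [0.1, 1.1, -0.9]
width: 0.0536
gripper_force: 20.0
row [0.  0.4 2.4]
```

```bash
python3 -m jog '[[[0,0,2,0,0,0,45],[0,0,2,0,0,0,45],[0,0,2,0,0,0,60],[0,0,2,0,0,0,85],[0,0,2,0,0,0,85],[0,0,2,0,0,0,85],[0,0,-40,0,0,0,85],[0,0,-90,0,0,0,85],[40,0,-110,0,0,0,85],[90,0,-110,0,0,0,85],[140,0,-110,0,0,0,85],[140,0,-110,0,0,0,85]]]'; python3 - <<'E'
from h import *
p,d=grab_frame("top");P=cloud("top",d)
print("slice",circ(blob(P,266,203,16,.064,.085)))
q,d2=grab_frame("side")
print(circ(blob(cloud("side",d2),279,199,18,.067,.085)))
Q=blob(P,203,203,28,.09,.12);print("bar",circ(Q))
w,V=np.linalg.eigh(np.cov(Q[:,:2].T));print(np.degrees(np.arctan2(V[1,1],V[0,1])))
g=np.hstack([cv2.resize(p[163:243,184:300],(464,320),interpolation=2),cv2.resize(q[169:249,239:319],(320,320),interpolation=2)])
cv2.imwrite("pics/crop3.png",g);go(.536,.2245,.15,-2.916)
E
```

```text
t: 11.45
eef_pos: [0.4038, -0.0159, 0.1678]
ee_rot: [3.141, 0.001, -2.766]
force: [0.8, 0.1, 0.2]
width: 0.0853
gripper_force: 0.0
slice (array([0.535 , 0.0378, 0.0268, 0.5354, 0.0378, 0.0722]), 279)
(array([0.5329, 0.0384, 0.0288, 0.5319, 0.0407, 0.0713]), 192)
bar (array([0.5365, 0.2242, 0.045 , 0.5365, 0.2245, 0.0976]), 171)
-167.0454271637878
row [-207.8  175.1   18.6] [0.    0.002 0.15 ]
```

View pics/crop3.png

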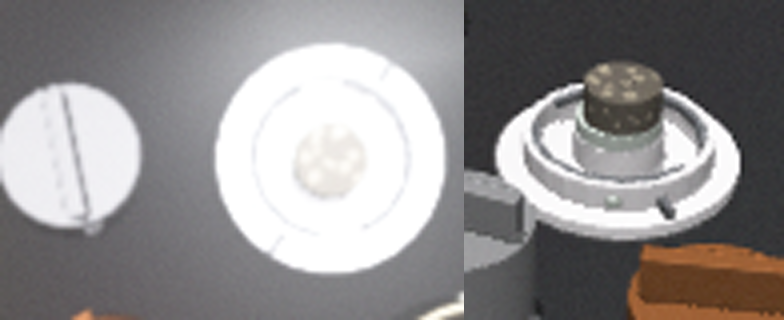

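```bash
python3 -m jog '[[[-45,40,5,0,0,0.05,60],[-90,80,10,0,0,0.1,60],[-135,120,15,0,0,0.15,60],[-180,155,18,0,0,0.15,60],[-208,175,18,0,0,0.15,60],[-208,175,18,0,0,0.15,60],[-208,175,18,0,0,0.15,60],[-208,175,60,0,0,0.15,60],[-208,175,85,0,0,0.15,60],[-208,175,93,0,0,0.15,60],[-208,175,93,0,0,0.15,60],[-208,175,93,0,0,0.15,60]]]'; python3 -c "
from h import *
go(.5365,.2245,.074,-2.916)"
```

```text
t: 13.05
eef_pos: [0.5367, 0.2247, 0.0759]
ee_rot: [3.141, 0.002, -2.916]
force: [-0.3, 0.1, 0.1]
width: 0.0595
gripper_force: 0.0
row [ 0.3 -0.2  1.9] [0.001 0.002 0.   ]
```

Grip firmly, then lift.

```bash
python3 -m jog '[[[0,0,1.5,0,0,0,60],[0,0,1.5,0,0,0,5],[0,0,1.5,0,0,0,5],[0,0,1.5,0,0,0,5],[0,0,1.5,0,0,0,5],[0,0,1.5,0,0,0,5],[0,0,1.5,0,0,0,5],[0,0,-30,0,0,0,5],[0,0,-70,0,0,0,5],[0,0,-110,0,0,0,5],[0,0,-110,0,0,0,5],[0,0,-110,0,0,0,5]]]' 50; python3 - <<'E'
from h import *
p,d=grab_frame("side");cv2.imwrite("pics/s3.png",cv2.resize(p[100:300,130:380],(750,600)))
go(.5375,.0363,.18,np.radians(8.2-180))
E
```

```text
t: 14.55
eef_pos: [0.5351, 0.2241, 0.1835]
ee_rot: [3.141, -0.002, -2.916]
force: [0.6, -0.4, -4.0]
width: 0.0138
gripper_force: 50.0
row [  39.5 -183.4    3.2] [-0.001 -0.003  0.082]
```

View pics/s3.png

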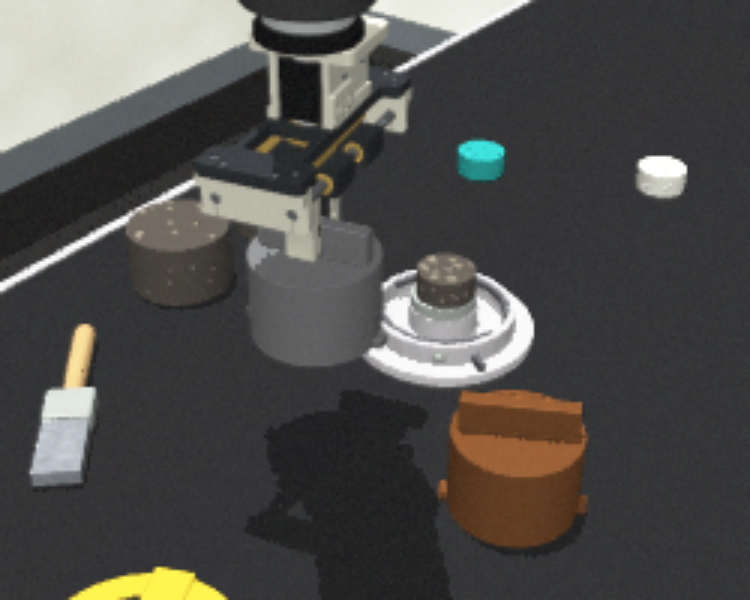

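```bash
python3 -m jog '[[[6,-25,0,0,0,0.02,5],[14,-65,0,0,0,0.05,5],[23,-108,0,0,0,0.082,5],[31,-148,0,0,0,0.082,5],[37,-175,0,0,0,0.082,5],[39,-184,0,0,0,0.082,5],[39,-184,0,0,0,0.082,5],[39,-184,0,0,0,0.082,5],[39,-184,30,0,0,0.082,5],[39,-184,55,0,0,0.082,5],[39,-184,68,0,0,0.082,5],[39,-184,68,0,0,0.082,5],[39,-184,68,0,0,0.082,5]]]'; python3 - <<'E'
from h import *
p,d=grab_frame("side");q,d2=grab_frame("top")
cv2.imwrite("pics/s4.png",np.hstack([cv2.resize(p[160:250,230:330],(500,450),interpolation=2),cv2.resize(q[165:255,236:296],(300,450),interpolation=2)]))
go(.5375,.036,.087,np.radians(8.2-180))
E
```

```text
t: 16.23
eef_pos: [0.5399, 0.0368, 0.1175]
ee_rot: [3.142, 0.001, -2.997]
force: [0.3, 0.6, -3.0]
width: 0.0135
gripper_force: 50.0
row [ 2.5 -0.3 30.6] [0.    0.002 0.001]
```

View pics/s4.png

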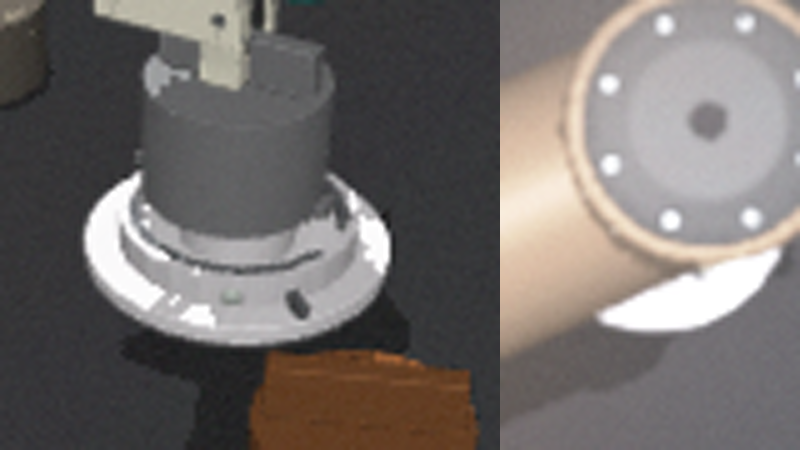

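The cover hangs centred over the ring with the stack inside. Correcting 2.5 mm and lowering in two stages.

```bash
python3 -m jog '[[[2.5,-0.5,3,0,0,0,5],[2.5,-0.5,8,0,0,0,5],[2.5,-0.5,12,0,0,0,5],[2.5,-0.5,16,0,0,0,5],[2.5,-0.5,20,0,0,0,5],[2.5,-0.5,20,0,0,0,5],[2.5,-0.5,20,0,0,0,5]]]'; python3 -c "
from h import *
go(.5375,.036,.087,np.radians(8.2-180))"
```

```text
t: 17.2
eef_pos: [0.5369, 0.0355, 0.0966]
ee_rot: [-3.142, 0.0, -2.998]
force: [-0.3, -0.2, -2.8]
width: 0.0133
gripper_force: 50.0
row [-0.6  0.4  9.6] [-0.     0.     0.001]
```

```bash
python3 -m jog '[[[-0.5,0.4,4,0,0,0,5],[-0.5,0.4,8,0,0,0,5],[-0.5,0.4,10,0,0,0,5],[-0.5,0.4,10,0,0,0,5],[-0.5,0.4,10,0,0,0,5],[-0.5,0.4,10,0,0,0,5]]]'; python3 -c "
from h import *
go(.5375,.036,.087,np.radians(8.2-180-40))"
```

```text
t: 17.95
eef_pos: [0.5374, 0.036, 0.0867]
ee_rot: [3.142, 0.0, -2.998]
force: [-0.3, 0.2, -4.0]
width: 0.0138
gripper_force: 50.0
row [-0.1 -0.  -0.3] [0.    0.    0.699]
```

```bash
python3 -m jog '[[[0,0,0.8,0,0,0,5],[0,0,0.8,0,0,0,5],[0,0,0.8,0,0,0,5]]]'; python3 -c "
from h import *
print(arm.get_state()['force'])"
```

```text
t: 18.32
eef_pos: [0.5372, 0.0359, 0.0858]
ee_rot: [-3.142, -0.0, -2.998]
force: [0.3, -0.4, -3.0]
width: 0.0137
gripper_force: 50.0
[ 0.32994622 -0.44962353 -3.03680373]
```

```bash
python3 -m jog '[[[0,0,1,0,0,0,5],[0,0,1,0,0,0,5],[0,0,2,0,0,0,5],[0,0,2,0,0,0,5],[0,0,2,0,0,0,5]]]'
```

```text
t: 18.95
eef_pos: [0.5374, 0.0358, 0.0846]
ee_rot: [-3.141, 0.001, -2.998]
force: [-2.8, -1.9, 5.3]
width: 0.0139
gripper_force: 50.0
```

It rests on the plate at TCP z ≈ 0.085. Ease off 1 mm and turn clockwise in two stages.

```bash
python3 -m jog '[[[0,0,-1,0,0,0,5],[0,0,-1,0,0,0.06,5],[0,0,-1,0,0,0.14,5],[0,0,-1,0,0,0.22,5],[0,0,-1,0,0,0.3,5],[0,0,-1,0,0,0.36,5],[0,0,-1,0,0,0.4,5],[0,0,-1,0,0,0.4,5],[0,0,-1,0,0,0.4,5]]]'; python3 -c "
from h import *
print(arm.get_state()['moment'],arm.get_state()['q'])
go(.5374,.0359,.0855,np.radians(8.2-180-40))"
```

```text
t: 20.08
eef_pos: [0.537, 0.0359, 0.0847]
ee_rot: [-3.141, -0.0, 2.886]
force: [-2.5, -0.3, 1.2]
width: 0.014
gripper_force: 50.0
[0.18681337 1.135276   0.0564725 ] [ 4.31100240e-01  2.74390170e-01 -4.72985633e-01 -1.80605759e-04
 -8.23890931e-01 -2.25718945e+00]
row [-0.4  0.1 -0.8] [-0.  -0.   0.3]
```

```bash
python3 -m jog '[[[-0.4,0,-0.5,0,0,0.08,5],[-0.4,0,-0.5,0,0,0.16,5],[-0.4,0,-0.5,0,0,0.23,5],[-0.4,0,-0.5,0,0,0.28,5],[-0.4,0,-0.5,0,0,0.3,5],[-0.4,0,-0.5,0,0,0.3,5],[-0.4,0,-0.5,0,0,0.3,5],[-0.4,0,-0.5,0,0,0.3,5]]]'; python3 - <<'E'
from h import *
s=arm.get_state();print(s['moment'],np.degrees(s['ee_rot'][2])-180)
p,d=grab_frame("side");cv2.imwrite("pics/s5.png",cv2.resize(p[160:250,230:330],(600,540),interpolation=2))
P=cloud("side",d);Q=blob(P,278,175,30,.102,.113);print(circ(Q))
w,V=np.linalg.eigh(np.cov(Q[:,:2].T));print(np.degrees(np.arctan2(V[1,1],V[0,1])),np.sqrt(12*w))
E
```

```text
t: 21.08
eef_pos: [0.5377, 0.0359, 0.0852]
ee_rot: [3.142, 0.0, 2.586]
force: [0.2, 0.1, -3.7]
width: 0.0139
gripper_force: 50.0
[-0.09492184 -0.09841749  0.01027803] -31.84523363826264
(array([0.527 , 0.0533, 0.0313, 0.523 , 0.0494, 0.1082]), 126)
155.43610126847045 [0.03940546 0.05484919]
```

View pics/s5.png

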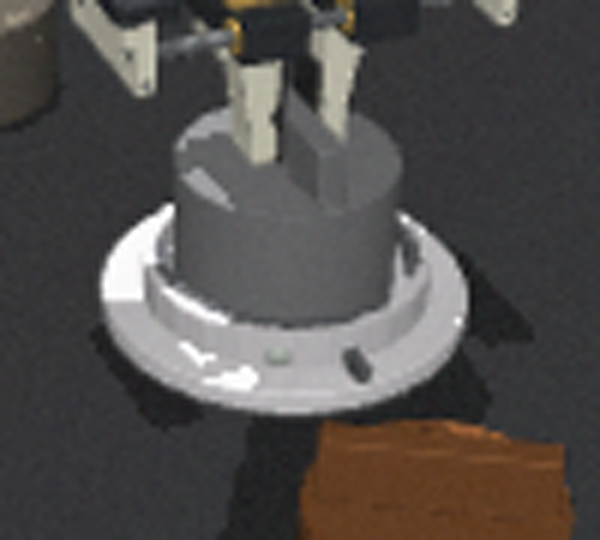

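The picture shows the cover down in the ring, with the bar's near end (335,190) pointing at the ridge (357,365). It is still gripped and at −31.8°, against −31.7° measured for the ridges.

```bash
python3 -c "
from station import arm
print(arm.job_done())"
```

```text
the job is handed in; nothing more can be done
None
```

I handed the job in at about 21 s with the disc and slice stacked on the pedestal and the grey cover over them, turned to halfway (within about 1° of the ridges by my measurement) and still gripped; the hand-in gave no verdict and I had no lock-spring reading.

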